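# Close the cigar mould press to the right squeeze

### The arm

A 7-joint arm with a two-finger parallel gripper is mounted at the origin on the work surface. World frame = base frame: x ahead of the robot, y to its left, z up, the work surface at z = 0. Lengths are in m, angles in rad, forces in N, time in s.
With the tool pointing down it reaches from about 0.4 to 0.875 m from the base axis. Payload 19.3 kg.
Tool frame: the origin (TCP) lies at the very end of the fingers, on their centre line; the grasp point (between the pads) lies 19 mm behind it; z points along the fingers, y is the line along which they close (so a half turn about z gives the same grasp; the last joint's range is limited). The gripper opens to 85 mm and grips with 20 to 120 N. Pads are 22 mm wide; open, the fingers measure 114 mm over their backs; the gripper's body (76 mm by 85 mm) begins 54 mm behind the grasp point. The pads swing forward as they close: fully open they stand 13 mm farther back than shut.
Start: joints at [1.165, 0.521, -0.036, 1.599, 0.021, 1.021, -0.113], TCP at [0.206, -0.59, 0.231] pointing down, gripper open.
Joint ranges: [-2.91, 2.91], [-0.3, 2.13], [-1.5, 1.42], [0.17, 2.43], [-1.26, 4.41], [0.16, 1.93], [-2.52, 2.52]. Speed limits (rad/s): [1.89, 1.89, 2.39, 2.39, 3.01, 3.01, 3.01].

### API

Orientations are given as a unit quaternion [x, y, z, w].
In Python, from station import ctrl, imaging, nets gives the robot as it stands. The module is installed in compiled form; this text tells all that it offers.
- The arm moves only by the tool drive_tool, never from a script. Its argument "plan" is a list of rows, each an object with "fingers": the opening, from -1 (shut) to 1 (fully open), so that 0 is half open; "delta_pos": the shift along the tool's x, y, z in units of 60 mm (1.0 is 60 mm), a list of three; "spin": the turn about the tool's z in units of 5 degrees (1.0 is 5 degrees). In form: [{"fingers": fingers, "delta_pos": [dx, dy, dz], "spin": spin}, ...]. A call has 1 to 8 rows; each row is the pose to reach, as a shift and turn from the pose commanded when the call began, along the tool's axes at that moment; what a row does not reach only later rows make up. A row lasts 1/8 s, in which the tool goes at most 62.5 mm and 10.7 degrees, less where a joint would pass 70% of its speed; a pose out of reach is approached as far as the arm can. A call with a gripper value outside its range is refused whole. The fingers move at their own pace and stop on an object; "squeeze" is the grip in N (left out, the last holds). Time passes only in rows, so rows that repeat a pose let the fingers close. It gives the time, the measured TCP pose, the force, the opening and the grip force at its end, in the units of the state.
- ctrl.state(): the state, without advancing time (a new reading comes with each control period).
- imaging.read_camera(name): name is "scene" or "top" or "wrist"; returns the picture (420x560x3 uint8, red, green, blue); there is no depth.
- imaging.calibration(name): a dict with "camera_matrix" (3x3 intrinsics, pixels), "R" (3x3) and "t" (3): a world point X has camera coordinates R X + t. Camera axes: x right, y down, z forward; pixel columns grow to the right and rows downward; lengths in m; the calibration is good to about 2 mm. A picture is of the moment at which its call begins: read the wrist's pose just before it. calibration takes no time and is no camera call; for the wrist camera it gives the pose at the moment of the call.
- ctrl.hand_in(): hands the job in; it is judged then, once.
Trained networks look in the newest picture that a camera, given by its name, has taken for a name from the list of things; names that differ only in an ending like _2 or _b are one class to them, and where a whole thing is asked for, a point or a joint stands for the part that bears it (a point fixed in the world has none). Each returns a list of dicts, best first, with "score" (0 to 1); they miss things now and then, are a little off and sometimes report something else, mostly with a low value. They report only what shows in the picture. A call takes as long as a camera call. They do not tell look-alikes from the thing itself.
- nets.look_for(camera, query): "box" ([centre column, centre row, width, height] in pixels, round what is visible of it).
The state is a dict: "time": time; "joint_positions": joint angles; "joint_velocities": joint speeds; "tau": joint torques, N m; "eef_pos": TCP position; "eef_rot": TCP orientation; "force": force on the tool from outside, world axes, zero at the start; "torque": the same for the moment, N m; "grip_width": opening from 0.0 (shut) to 1.0 (fully open); "grasp_force": force on a finger pad.
Only numpy, scipy, OpenCV 4.12 (cv2) and the standard library are available. Lean on these libraries where they do the work, as an engineer would, in place of code of your own. Each camera call takes 0.05 s, during which the arm holds its last target. There are 200 camera calls.

### The job

Push the wooden mould along the press bed until it is fully home against the cross stop, then turn the black hand knob clockwise until you feel the foot bite on the mould, and from there give it one eighth of a turn (45 degrees) more. Do not overtighten: much more than that cracks the mould. Let go of the knob, and leave everything else on the table where it is.

Things in the scene. Friction and masses are not known exactly. Their poses are not given: they have to be found in the camera images.
- press: table-top screw press, fixed to the table; place and heading vary. Origin on the table, straight under the screw axis; x runs along the bed into the press, z up. Wooden bed, x -160 to +70 mm, 150 mm wide, top 15 mm above the table. Dark steel bridge over the axis: beam 40 (x) x 130 (y) mm, underside 85 and top 110 mm up, on posts at y = +-58 mm, 14 mm thick.
- press_stop (a point): inner face of the cross stop, mid-channel on the bed top (x = +55 mm, 15 mm up; axes of the press). The stop is 27 mm high and closes the bed's channel, which runs along the press's x, open at the -x end (x = -150 mm): 63 mm wide between two side rails, each 12 mm high and 10 mm thick.
- mould: closed wooden cigar mould, solid block 140 (x) x 60 (y) x 45 (z) mm, 0.3 to 0.5 kg, light wood with a dark seam. Origin: centre of its underside; x parallel to the press's x. It lies in the channel 30 to 60 mm short of the stop, half under the bridge, sticking out at the open end. Home, its end touches the stop: origin at press x = -15 mm. It slides with 1.5 to 4 N.
- knob (a joint): knob angle, rad: 0 at the start, grows clockwise seen from above (tightening), -0.2 to 6.2. Drives the foot down 3 mm/rad, keeps its height, stays where it is left. Dry friction 0.34 N m; a tool held still can feel it from either side. The foot bites after some 0.3 to 2.7 rad: the moment on the tool then shifts by 0.15 N m against the turn within 0.15 rad and climbs on at 0.1 N m/rad.
- knob_grip (a point): grip point of the black hand knob, on the screw axis, 147 mm above the table. The knob's upright head is square, 34 x 34 mm (sides along this frame's x and y); its top is 11 mm above this point. Below it is a round flange, 52 mm diameter, its upper face 25 mm below this point. The frame turns with the knob; z up; at the start its x is the press's x.
- screw: the upright steel screw under the bridge with the sprung round foot it carries, 28 mm diameter, which bears on the mould's flat top (60 mm above the table). Driven down by the knob above the bridge; it does not turn. Origin on the axis, 78 mm above the table at the start; how far the foot reaches below it is not known.
- glue_jar: bystander: amber glass jar with a white cap, 44 mm diameter, 60 mm tall; origin under its centre
- cutter: bystander: steel guillotine cutter, 70 x 28 mm, 42 mm tall; origin under its centre
- ring_gauge: bystander: brass ring gauge, 44 mm diameter, 12 mm tall; origin under its centre
- ashtray: bystander: black square ashtray, 130 x 130 x 28 mm; origin under its centre
- lantern: bystander: brass candle lantern, 85 x 85 mm, 175 mm tall; origin under its centre
- spare_half: bystander: spare mould half, flat wooden board 200 x 70 x 24 mm; origin under its centre
- phone: bystander: black phone lying flat, 150 x 72 x 8 mm; origin under its centre
Mind the look-alikes: they are no part of the job. Of the things that look like the mould, the middle-sized one is meant.

How it is judged:
On the way, in this order (a step that is already met when the one before it is completed fails the run):
1. the mould is home against the cross stop (within 5 mm), the foot not yet bearing on it (x of mould in the frame of press above -0.02 m and z of mould in the frame of press between 0.01 and 0.019 m and contact force between screw and mould below 1 N), for 0.2 s.
2. the foot bites on the mould (x of mould in the frame of press above -0.02 m and z of mould in the frame of press between 0.01 and 0.019 m and contact force between screw and mould above 8 N).
3. the knob has been turned on from the bite, so that the foot bears with the wanted force (x of mould in the frame of press above -0.02 m and z of mould in the frame of press between 0.01 and 0.019 m and contact force between screw and mould above 62 N), for 0.2 s.
At the end, for the whole second after the job is handed in: the mould lies flat in the channel within 5 mm of the cross stop, and the released foot bears on it with 62 to 89 N (a turn of roughly 25 to 65 degrees past the bite), knob and mould at rest (all of step 3 and contact force between screw and mould below 89 N and velocity of joint knob between -0.05 and 0.05 rad/s and linear speed of mould below 0.02 m/s); the robot touches nothing.
It fails at once if overtightened: the foot presses on the mould with more than 100 N (about 80 degrees past the bite) (contact force between screw and mould above 100 N).
It fails at once if a bystander is moved by more than 30 mm (distance of any of glue_jar, cutter, ring_gauge, ashtray, lantern, spare_half, phone from where it was at the start of the episode above 0.03 m).
It also fails if it takes over 72 s, if anything falls off the work surface, if the arm or the gripper's body presses on something with over 40 N, if the wrist force passes 120 N, or if a joint passes its speed limit or range.

## Working session

There is one attempt and no reset: what is moved stays moved. The work goes in short steps, Python scripts to look and compute and a tool call to move; the robot and the scene stay as the last step left them, time stands still between calls to the robot, and variables do not carry over. Pictures are saved under pics/ and viewed, at most 10 in all, crops included, and the job is handed in when it is done.

Besides the shell and the picture viewer there is one more tool, called after ">>>" as name(argument=value, ...) on one line, values as JSON. drive_tool: Moves the arm, as the interface text tells. Its arguments: {"type":"object","properties":{"plan":{"type":"array"},"squeeze":{"type":"number"}},"required":["plan"]}

```bash
mkdir -p pics
python3 - <<'E'
from station import ctrl, imaging, nets
import cv2,numpy as np
s=ctrl.state(); print({k:np.round(v,3).tolist() for k,v in s.items()})
ims=[]
for c in ["scene","top"]:
    im=imaging.read_camera(c); cv2.imwrite(f"pics/{c}0.png",cv2.cvtColor(im,cv2.COLOR_RGB2BGR))
    for q in ["press","mould","knob","spare_half","lantern"]:
        for d in nets.look_for(c,q)[:4]: print(c,q,np.round(d["box"]),round(d["score"],2))
    k=imaging.calibration(c); print(c,[np.round(k[x],3).tolist() for x in k])
E
```

```text
{'time': 0.0, 'joint_positions': [1.165, 0.522, -0.036, 1.6, 0.021, 1.021, -0.113], 'joint_velocities': [0.0, -0.0, 0.0, 0.0, 0.0, 0.0, -0.0], 'tau': [0.003, -92.708, 1.982, -36.991, 0.018, 0.008, 0.0], 'eef_pos': [0.206, -0.59, 0.231], 'eef_rot': [0.986, 0.167, -0.0, -0.001], 'force': [-0.288, 0.08, -0.079], 'torque': [0.003, -0.002, 0.016], 'grasp_force': 0.0, 'grip_width': 0.998}
scene press [268. 216.  87.  66.] 0.56
scene mould [360. 154.  34.  64.] 0.82
scene mould [258. 213.  39.  26.] 0.74
scene mould [255. 164.  18.  32.] 0.62
scene mould [282. 196.  16.  24.] 0.39
scene knob [284. 196.  16.  19.] 0.76
scene spare_half [152. 189.  48.  64.] 0.62
scene lantern [469. 233.  52.  61.] 0.79
scene [[[526.442, 0.0, 288.819], [0.0, 526.442, 209.579], [0.0, 0.0, 1.0]], [[-0.089, 0.996, -0.008], [0.816, 0.068, -0.573], [-0.571, -0.058, -0.819]], [0.046, -0.398, 1.819]]
top press [306. 204.  84.  59.] 0.81
top mould [330. 280.  25.  40.] 0.92
top mould [216. 302.  45.  78.] 0.9
top mould [319. 206.  42.  25.] 0.71
top knob [294. 201.  21.  21.] 0.56
top spare_half [444. 230.  30.  78.] 0.79
top lantern [100. 195.  58.  46.] 0.65
top [[[422.789, 0.0, 276.583], [0.0, 422.789, 207.625], [0.0, 0.0, 1.0]], [[-0.025, -0.999, -0.023], [-0.996, 0.027, -0.083], [0.083, 0.021, -0.996]], [0.042, 0.528, 1.124]]
```

Run:
```python
import cv2,numpy as np
a=cv2.imread("pics/top0.png"); 
cv2.imwrite("pics/topv.png",cv2.resize(a,(800,600),interpolation=cv2.INTER_CUBIC))
cv2.imwrite("pics/topcrop.png",cv2.resize(a[155:255,240:373],(798,600),interpolation=cv2.INTER_CUBIC))
```

```text
(no output)
```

View pics/topv.png

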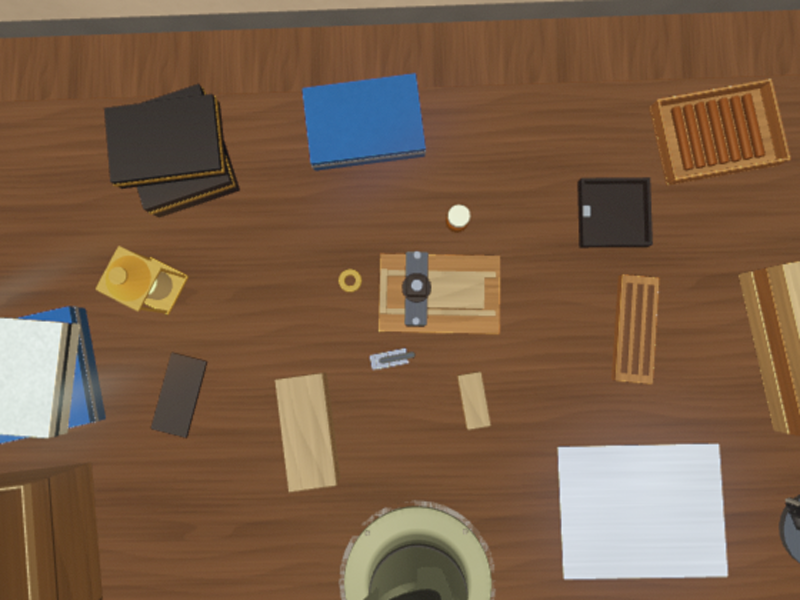

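View pics/topcrop.png

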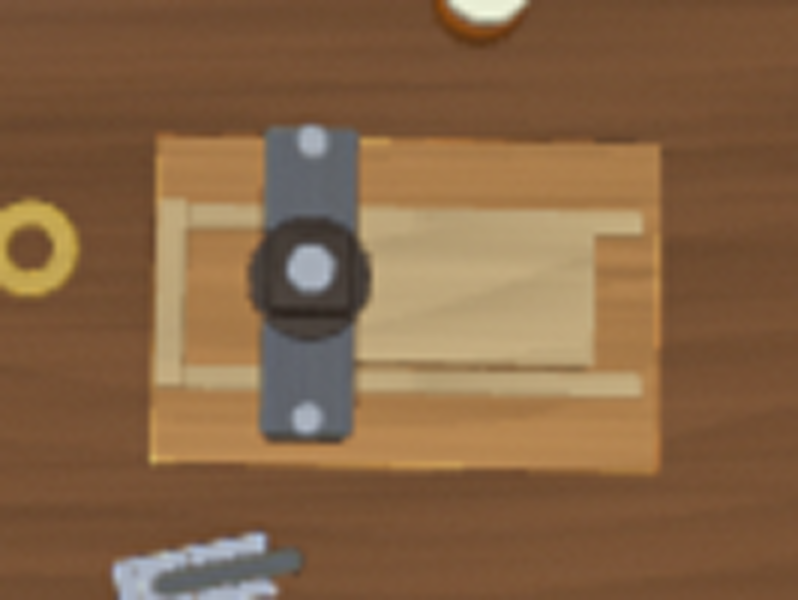

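View pics/scene0.png

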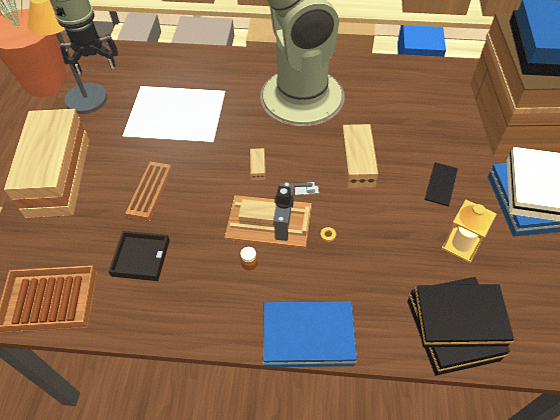

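Look-alikes (top image pixels): the large block at (216,302), the small block at (330,280) and the block in the press channel at (319,206). The last is the middle-sized one lying in the press, and the close crop confirms it. The knob is at about (292,200), and the mould's free end is at about column 339.

```bash
cat > h.py <<'E'
import numpy as np
from station import imaging
def proj(c,X):
    k=imaging.calibration(c) if isinstance(c,str) else c; p=(np.array(k["R"])@np.atleast_2d(X).T).T+k["t"]
    p=p@np.array(k["camera_matrix"]).T; return p[:,:2]/p[:,2:]
def ray(c,uv,z):
    k=imaging.calibration(c) if isinstance(c,str) else c; R=np.array(k["R"]); C=-R.T@k["t"]
    d=R.T@np.linalg.solve(k["camera_matrix"],[*uv,1]); return C+d*(z-C[2])/d[2]
def w(p,q):
    q=np.atleast_2d(q); c,s=np.cos(p[2]),np.sin(p[2])
    return np.c_[p[0]+c*q[:,0]-s*q[:,1],p[1]+s*q[:,0]+c*q[:,1],q[:,2]]
E
python3 - <<'E'
from h import *
from scipy.optimize import least_squares
f=lambda x,y:(240+x/6-.4,155+y/6-.4)
uv=np.array([f(151,463),f(158,133),f(660,145),f(657,470),f(310,272)])
q=np.array([[.07,.075,.015],[.07,-.075,.015],[-.16,-.075,.015],[-.16,.075,.015],[0,0,.16]])
k=imaging.calibration("top")
r=least_squares(lambda p:(proj(k,w(p,q))-uv).ravel(),[.53,.05,1.57])
print(r.x,r.fun.reshape(-1,2).round(2))
P=r.x
for c in [f(593,238),f(592,366)]:
    X=ray(k,c,.06); c_,s_=np.cos(P[2]),np.sin(P[2]); d=X[:2]-P[:2]; print("mould end press xy",c_*d[0]+s_*d[1],-s_*d[0]+c_*d[1])
np.save("P.npy",P)
from scipy.spatial.transform import Rotation as Ro
from station import ctrl
print(Ro.from_quat(ctrl.state()["eef_rot"]).as_matrix().round(3))
for n,c in dict(jar=(321,151),cutter=(273,250),ring=(245,196),small=(331,281)).items(): print(n,ray(k,c,.03).round(3))
E
```

```text
[ 0.53595672 -0.01083794  1.52560006] [[-0.31  0.05]
 [-0.26  0.36]
 [ 0.15 -0.28]
 [ 0.34  0.53]
 [ 0.06 -0.59]]
mould end press xy -0.12405109039010133 -0.025819758714068993
mould end press xy -0.12405459370819874 0.03016805099432956
[[ 0.944  0.33  -0.   ]
 [ 0.33  -0.944  0.   ]
 [ 0.    -0.    -1.   ]]
jar [ 0.679 -0.097  0.03 ]
cutter [0.415 0.04  0.03 ]
ring [0.562 0.112 0.03 ]
small [ 0.329 -0.111  0.03 ]
```

>>> drive_tool(plan=[{"fingers":-1,"delta_pos":[7.39,-4.82,0],"spin":-16},{"fingers":-1,"delta_pos":[7.39,-4.82,0],"spin":-16},{"fingers":-1,"delta_pos":[7.39,-4.82,0],"spin":-16},{"fingers":-1,"delta_pos":[7.39,-4.82,0],"spin":-16},{"fingers":-1,"delta_pos":[7.39,-4.82,0],"spin":-16},{"fingers":-1,"delta_pos":[7.39,-4.82,0],"spin":-16},{"fingers":-1,"delta_pos":[7.39,-4.82,0],"spin":-16},{"fingers":-1,"delta_pos":[7.39,-4.82,0],"spin":-16}])

```text
time: 1.6
eef_pos: [0.5124, -0.1927, 0.2316]
eef_rot: [0.646, 0.763, 0.0, 0.0]
force: [0.8, -1.8, 0.2]
grip_width: -0.005
grasp_force: 0.0
```

>>> drive_tool(plan=[{"fingers":-1,"delta_pos":[0,0,0],"spin":-15.6},{"fingers":-1,"delta_pos":[0,0,0],"spin":-15.6},{"fingers":-1,"delta_pos":[0,0,0],"spin":-15.6},{"fingers":-1,"delta_pos":[0,0,0],"spin":-15.6},{"fingers":-1,"delta_pos":[0,0,0],"spin":-15.6},{"fingers":-1,"delta_pos":[0,0,0],"spin":-15.6},{"fingers":-1,"delta_pos":[0,0,0],"spin":-15.6},{"fingers":-1,"delta_pos":[0,0,0],"spin":-15.6}])

```text
time: 2.6
eef_pos: [0.5113, -0.1944, 0.2313]
eef_rot: [0.022, 1.0, 0.0, -0.0]
force: [-0.7, 0.1, -0.2]
grip_width: -0.003
grasp_force: 0.0
```

```bash
cat > st.py <<'E'
from h import *
from station import ctrl
from scipy.spatial.transform import Rotation as Ro
s=ctrl.state(); R=Ro.from_quat(s["eef_rot"]).as_matrix(); P=np.load("P.npy"); d=s["eef_pos"][:2]-P[:2]; c,n=np.cos(P[2]),np.sin(P[2])
def show():
    print("t",s["time"],"q",np.round(s["joint_positions"],3),"pos",np.round(s["eef_pos"],4),"press xy",round(c*d[0]+n*d[1],4),round(-n*d[0]+c*d[1],4),"yaw rel press",np.degrees(np.arctan2(R[1,0],R[0,0])-P[2]).round(2))
    print("tool x,y in press",[np.round([c*R[0,i]+n*R[1,i],-n*R[0,i]+c*R[1,i]],4) for i in (0,1)],"zax",R[:,2].round(4),"F",np.round(s["force"],2),"T",np.round(s["torque"],3),"grip",s["grip_width"],s["grasp_force"])
E
python3 -c "import st;st.show()"
```

```text
t 2.6 q [ 0.833  0.499 -0.8    1.779  0.409  1.039  1.408] pos [ 0.5113 -0.1944  0.2313] press xy -0.1845 0.0164 yaw rel press 90.03
tool x,y in press [array([-5.e-04,  1.e+00]), array([1.e+00, 5.e-04])] zax [ 0.e+00  2.e-04 -1.e+00] F [-0.65  0.1  -0.18] T [ 0.015 -0.032 -0.006] grip -0.002796641058439814 0.0
```

>>> drive_tool(plan=[{"fingers":-1,"delta_pos":[-0.27,0.24,3.25],"spin":0},{"fingers":-1,"delta_pos":[-0.27,0.24,3.25],"spin":0},{"fingers":-1,"delta_pos":[-0.27,0.24,3.25],"spin":0},{"fingers":-1,"delta_pos":[-0.27,0.24,3.25],"spin":0},{"fingers":-1,"delta_pos":[-0.27,0.24,3.25],"spin":0},{"fingers":-1,"delta_pos":[-0.27,0.24,3.25],"spin":0}])

```text
time: 3.35
eef_pos: [0.5293, -0.1814, 0.0387]
eef_rot: [0.024, 1.0, -0.001, 0.001]
force: [0.2, 0.4, 0.6]
grip_width: 0.003
grasp_force: 0.0
```

```bash
python3 -c "
import st;st.show()
import cv2
for c in ['wrist']:
    im=st.imaging.read_camera(c); cv2.imwrite('pics/w1.png',im[:,:,::-1])"
```

```text
t 3.35 q [ 0.658  0.768 -0.618  1.883  0.671  0.705  1.164] pos [ 0.5293 -0.1814  0.0387] press xy -0.1707 -0.0011 yaw rel press 89.79
tool x,y in press [array([0.0038, 1.    ]), array([ 1.    , -0.0038])] zax [ 0.0029 -0.0013 -1.    ] F [0.19 0.41 0.62] T [ 0.017  0.021 -0.005] grip 0.003205293224146012 0.0
```

View pics/w1.png

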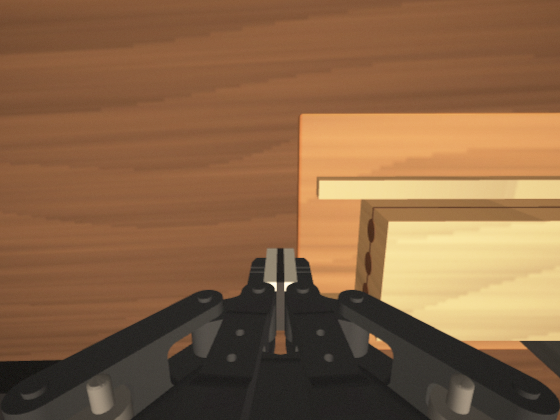

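The wrist view shows the shut fingers at (280,270), lined up with the mould's end face at about (372,260). I'll push now.

>>> drive_tool(plan=[{"fingers":-1,"delta_pos":[0.02,0.3,0.04],"spin":0},{"fingers":-1,"delta_pos":[0.02,0.5,0.04],"spin":0},{"fingers":-1,"delta_pos":[0.02,0.65,0.04],"spin":0},{"fingers":-1,"delta_pos":[0.02,0.8,0.04],"spin":0},{"fingers":-1,"delta_pos":[0.02,0.9,0.04],"spin":0},{"fingers":-1,"delta_pos":[0.02,1.0,0.04],"spin":0}])

```text
time: 4.15
eef_pos: [0.5304, -0.1218, 0.0348]
eef_rot: [0.025, 1.0, -0.001, 0.001]
force: [-0.4, -7.7, 6.0]
grip_width: 0.001
grasp_force: 3.7
```

```bash
python3 -c "import st;st.show()"
```

```text
t 4.15 q [ 0.549  0.757 -0.608  1.924  0.681  0.676  1.039] pos [ 0.5304 -0.1218  0.0348] press xy -0.1111 0.0005 yaw rel press 89.77
tool x,y in press [array([0.0041, 1.    ]), array([ 1.    , -0.0041])] zax [ 0.001 -0.002 -1.   ] F [-0.41 -7.71  5.96] T [-1.324  0.036  0.007] grip 0.0010624461396676846 3.7202178686857224
```

>>> drive_tool(plan=[{"fingers":-1,"delta_pos":[0,0.03,0],"spin":0},{"fingers":-1,"delta_pos":[0,0.06,0],"spin":0},{"fingers":-1,"delta_pos":[0,0.09,0],"spin":0},{"fingers":-1,"delta_pos":[0,0.12,0],"spin":0}])

```text
time: 4.65
eef_pos: [0.5307, -0.1147, 0.0347]
eef_rot: [0.025, 1.0, -0.001, 0.001]
force: [-0.6, -6.4, 6.6]
grip_width: 0.002
grasp_force: 3.8
```

```bash
python3 -c "import st;st.show()"
```

```text
t 4.65 q [ 0.536  0.755 -0.608  1.927  0.681  0.674  1.025] pos [ 0.5307 -0.1147  0.0347] press xy -0.104 0.0005 yaw rel press 89.76
tool x,y in press [array([0.0042, 1.    ]), array([ 1.    , -0.0042])] zax [ 0.001  -0.0019 -1.    ] F [-0.56 -6.42  6.64] T [-1.395  0.082  0.021] grip 0.0015122560631243504 3.8242551684379578
```

>>> drive_tool(plan=[{"fingers":-1,"delta_pos":[0,0.03,0],"spin":0},{"fingers":-1,"delta_pos":[0,0.06,0],"spin":0}])

```text
time: 4.9
eef_pos: [0.5309, -0.1112, 0.0347]
eef_rot: [0.025, 1.0, -0.001, 0.001]
force: [-0.8, -8.5, 7.2]
grip_width: 0.002
grasp_force: 3.8
```

>>> drive_tool(plan=[{"fingers":-1,"delta_pos":[0,0.03,0],"spin":0},{"fingers":-1,"delta_pos":[0,0.05,0],"spin":0}])

```text
time: 5.15
eef_pos: [0.531, -0.1098, 0.0347]
eef_rot: [0.025, 1.0, -0.002, 0.0]
force: [0.1, -20.4, 8.9]
grip_width: -0.001
grasp_force: 10.0
```

>>> drive_tool(plan=[{"fingers":-1,"delta_pos":[0,0.03,0],"spin":0},{"fingers":-1,"delta_pos":[0,0.05,0],"spin":0}])

```text
time: 5.4
eef_pos: [0.531, -0.1096, 0.0348]
eef_rot: [0.026, 1.0, -0.004, 0.0]
force: [0.4, -34.2, 9.8]
grip_width: 0.0
grasp_force: 17.5
```

>>> drive_tool(plan=[{"fingers":-1,"delta_pos":[0,-0.2,0],"spin":0},{"fingers":-1,"delta_pos":[0,-0.5,0],"spin":0},{"fingers":1,"delta_pos":[0,-0.7,-2.8],"spin":0},{"fingers":1,"delta_pos":[0,-0.7,-2.8],"spin":0},{"fingers":1,"delta_pos":[0,-0.7,-2.8],"spin":0},{"fingers":1,"delta_pos":[0,-0.7,-2.8],"spin":0},{"fingers":1,"delta_pos":[0,-0.7,-2.8],"spin":0},{"fingers":1,"delta_pos":[0,-0.7,-2.8],"spin":0}])

```text
time: 6.4
eef_pos: [0.5282, -0.1458, 0.2009]
eef_rot: [0.024, 1.0, 0.0, -0.001]
force: [-0.7, 0.1, 0.5]
grip_width: 0.999
grasp_force: 0.0
```

Run:
```python
import st,cv2
from h import *
st.show()
k=imaging.calibration('wrist');im=imaging.read_camera('wrist').copy()
P=st.P
q=np.array([[0,0,.158]]+[[a*.017,b*.017,.158] for a in(1,-1) for b in(1,-1)]+[[-.085,.03,.06],[-.085,-.03,.06],[-.16,-.075,.015]])
for u in proj(k,w(P,q)): 
    print(u.round())
    if abs(u).max()<2000: cv2.circle(im,tuple(int(v) for v in u),3,(255,0,0),-1)
cv2.imwrite('pics/w2.png',im[:,:,::-1])
t=imaging.read_camera('top');kt=imaging.calibration('top')
for u in proj(kt,w(P,q)): t[int(round(u[1])),int(round(u[0]))]=(255,0,0)
cv2.imwrite('pics/t2.png',cv2.resize(t[155:255,240:373],(798,600),interpolation=cv2.INTER_NEAREST)[:,:,::-1])
```

```text
t 6.4 q [ 0.723  0.538 -0.783  1.807  0.447  0.985  1.279] pos [ 0.5282 -0.1458  0.2009] press xy -0.1352 0.0017 yaw rel press 89.84
tool x,y in press [array([0.0028, 1.    ]), array([ 1.    , -0.0028])] zax [-1.7e-03  8.0e-04 -1.0e+00] F [-0.72  0.14  0.51] T [-0.     0.025 -0.031] grip 0.9987118194678816 0.0
[484. 236.]
[515. 211.]
[504. 260.]
[462. 212.]
[454. 260.]
[332. 170.]
[329. 230.]
[258. 253.]
```

View pics/w2.png

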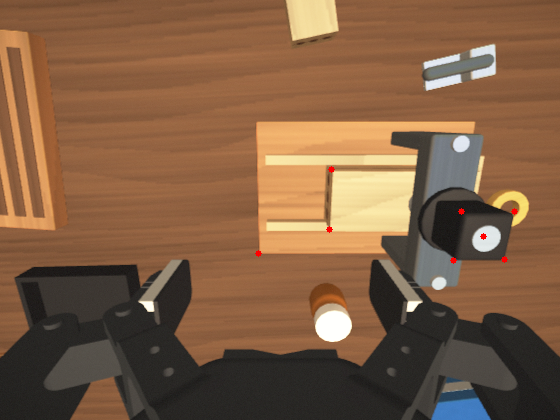

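View pics/t2.png

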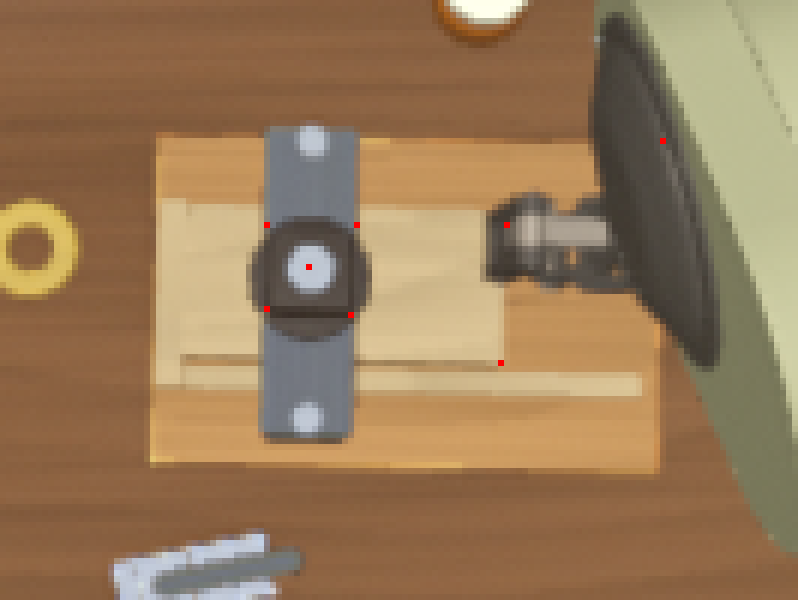

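The mould is home in the top view: its free end is at crop x≈503, matching the prediction. The wrist view puts the knob top at (487,238), against (484,236) predicted.

>>> drive_tool(plan=[{"fingers":1,"delta_pos":[-0.04,2.26,0],"spin":0},{"fingers":1,"delta_pos":[-0.04,2.26,0],"spin":0},{"fingers":1,"delta_pos":[-0.04,2.26,0],"spin":0},{"fingers":1,"delta_pos":[-0.04,2.26,0],"spin":0},{"fingers":1,"delta_pos":[-0.04,2.26,0.5],"spin":0},{"fingers":1,"delta_pos":[-0.04,2.26,0.5],"spin":0}])

```text
time: 7.25
eef_pos: [0.5366, -0.0122, 0.1703]
eef_rot: [0.025, 1.0, -0.0, -0.002]
force: [0.3, -1.3, 0.7]
grip_width: 1.002
grasp_force: 0.0
```

```bash
python3 -c "import st;st.show()"
```

```text
t 7.25 q [ 0.471  0.563 -0.774  1.862  0.488  0.92   0.989] pos [ 0.5366 -0.0122  0.1703] press xy -0.0014 -0.0007 yaw rel press 89.72
tool x,y in press [array([0.0048, 1.    ]), array([ 1.    , -0.0048])] zax [-3.5e-03 -3.0e-04 -1.0e+00] F [ 0.31 -1.25  0.75] T [-0.037  0.021  0.003] grip 1.0018841348160186 0.0
```

>>> drive_tool(plan=[{"fingers":1,"delta_pos":[0,0.03,0.72],"spin":0.05},{"fingers":1,"delta_pos":[0,0.03,0.72],"spin":0.05},{"fingers":1,"delta_pos":[0,0.03,0.72],"spin":0.05},{"fingers":-1,"delta_pos":[0,0.03,0.72],"spin":0.05},{"fingers":-1,"delta_pos":[0,0.03,0.72],"spin":0.05},{"fingers":-1,"delta_pos":[0,0.03,0.72],"spin":0.05},{"fingers":-1,"delta_pos":[0,0.03,0.72],"spin":0.05},{"fingers":-1,"delta_pos":[0,0.03,0.72],"spin":0.05}], squeeze=80)

```text
time: 8.25
eef_pos: [0.538, -0.0109, 0.1297]
eef_rot: [0.027, 1.0, -0.002, 0.0]
force: [-4.5, -13.2, 21.1]
grip_width: 0.388
grasp_force: 78.0
```

```bash
python3 -c "import st;st.show()"
```

```text
t 8.25 q [ 0.434  0.617 -0.733  1.893  0.55   0.843  0.931] pos [ 0.538  -0.0109  0.1297] press xy 0.0 -0.002 yaw rel press 89.5
tool x,y in press [array([0.0088, 1.    ]), array([ 1.    , -0.0088])] zax [ 5.0e-04 -3.6e-03 -1.0e+00] F [ -4.55 -13.2   21.1 ] T [-2.699  1.127  0.348] grip 0.3880866745008448 78.00226092338562
```

>>> drive_tool(plan=[{"fingers":-1,"delta_pos":[0.01,-0.03,-0.04],"spin":0.5},{"fingers":-1,"delta_pos":[0.01,-0.03,-0.04],"spin":1}])

```text
time: 8.5
eef_pos: [0.5376, -0.0112, 0.1302]
eef_rot: [0.071, 0.997, 0.0, 0.0]
force: [14.5, -3.6, -31.4]
grip_width: 0.383
grasp_force: 88.9
```

```bash
cat > lg.py <<'E'
import st,numpy as np,json,os
s=st.s
y=np.degrees(np.arctan2(st.R[1,0],st.R[0,0])-st.P[2]); a=(89.7-y+40)%360-40
print("ang",a.round(2),"Tz",round(s["torque"][2],4),"T",np.round(s["torque"],2),"F",np.round(s["force"],1),"z",round(s["eef_pos"][2],4),"xy",np.round(s["eef_pos"][:2],4),"q7",round(s["joint_positions"][6],3),"t",s["time"],"grip",round(s["grip_width"],3))
E
python3 lg.py
```

```text
ang 5.22 Tz 0.3842 T [-0.39 -3.34  0.38] F [ 14.5  -3.6 -31.4] z 0.1302 xy [ 0.5376 -0.0112] q7 0.862 t 8.5 grip 0.383
```

>>> drive_tool(plan=[{"fingers":-1,"delta_pos":[0,0,0],"spin":0.5},{"fingers":-1,"delta_pos":[0,0,0],"spin":1}])

```text
time: 8.75
eef_pos: [0.5376, -0.0112, 0.1302]
eef_rot: [0.114, 0.993, 0.0, 0.0]
force: [14.7, -3.7, -29.4]
grip_width: 0.381
grasp_force: 89.0
```

```bash
python3 lg.py
```

```text
ang 10.22 Tz 0.3307 T [-0.49 -3.27  0.33] F [ 14.7  -3.7 -29.4] z 0.1302 xy [ 0.5376 -0.0112] q7 0.788 t 8.75 grip 0.381
```

>>> drive_tool(plan=[{"fingers":-1,"delta_pos":[0,0,0],"spin":0.5},{"fingers":-1,"delta_pos":[0,0,0],"spin":1}])

```text
time: 9.0
eef_pos: [0.5376, -0.0113, 0.1301]
eef_rot: [0.157, 0.988, 0.0, 0.0]
force: [14.5, -4.2, -29.9]
grip_width: 0.381
grasp_force: 89.0
```

```bash
python3 lg.py
```

```text
ang 15.22 Tz 0.3925 T [-0.64 -3.24  0.39] F [ 14.5  -4.2 -29.9] z 0.1301 xy [ 0.5376 -0.0113] q7 0.714 t 9.0 grip 0.381
```

Create lg.py:
```python
import st,numpy as np
from station import ctrl,imaging
from scipy.spatial.transform import Rotation as Ro
T=[];F=[]
for i in range(4):
    s=ctrl.state(); T.append(s["torque"]);F.append(s["force"])
    if i<3: imaging.read_camera("wrist")
R=Ro.from_quat(s["eef_rot"]).as_matrix()
y=np.degrees(np.arctan2(R[1,0],R[0,0])-st.P[2]); a=(89.7-y+40)%360-40
T=np.array(T)
print("ang",a.round(2),"Tz",T[:,2].mean().round(4),T[:,2].round(2),"F",np.mean(F,0).round(1),"z",round(s["eef_pos"][2],4),"xy",np.round(s["eef_pos"][:2],4),"q7",round(s["joint_positions"][6],3),"t",s["time"])
```

```text
(no output)
```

>>> drive_tool(plan=[{"fingers":-1,"delta_pos":[-0.011,0.004,0.02],"spin":0.5},{"fingers":-1,"delta_pos":[-0.011,0.004,0.02],"spin":1}])

```text
time: 9.25
eef_pos: [0.5378, -0.0114, 0.1299]
eef_rot: [0.2, 0.98, -0.001, 0.0]
force: [0.5, -7.0, -2.7]
grip_width: 0.383
grasp_force: 93.0
```

```bash
python3 lg.py
```

```text
ang 20.2 Tz -0.0414 [ 0.32  0.12 -0.24 -0.37] F [ 1.3 -6.5 -3. ] z 0.13 xy [ 0.5378 -0.0114] q7 0.64 t 9.4
```

>>> drive_tool(plan=[{"fingers":-1,"delta_pos":[0,0,0],"spin":0.5},{"fingers":-1,"delta_pos":[0,0,0],"spin":1}])

```text
time: 9.65
eef_pos: [0.5378, -0.0115, 0.13]
eef_rot: [0.243, 0.97, -0.001, 0.0]
force: [1.3, -6.6, -2.6]
grip_width: 0.381
grasp_force: 92.8
```

```bash
python3 lg.py
```

```text
ang 25.2 Tz 0.0027 [ 0.37  0.19 -0.18 -0.37] F [ 1.  -6.7 -3.3] z 0.1299 xy [ 0.5378 -0.0115] q7 0.567 t 9.8
```

>>> drive_tool(plan=[{"fingers":-1,"delta_pos":[0,0,0],"spin":0.5},{"fingers":-1,"delta_pos":[0,0,0],"spin":1}])

```text
time: 10.05
eef_pos: [0.5378, -0.0116, 0.13]
eef_rot: [0.285, 0.959, -0.001, 0.0]
force: [1.3, -7.1, -1.9]
grip_width: 0.378
grasp_force: 92.8
```

```bash
python3 lg.py
```

```text
ang 30.2 Tz -0.0446 [ 0.31  0.12 -0.26 -0.35] F [ 1.1 -6.9 -2.1] z 0.1299 xy [ 0.5377 -0.0116] q7 0.494 t 10.2
```

>>> drive_tool(plan=[{"fingers":-1,"delta_pos":[0,0,0],"spin":0.5},{"fingers":-1,"delta_pos":[0,0,0],"spin":1}])

```text
time: 10.45
eef_pos: [0.5377, -0.0117, 0.1299]
eef_rot: [0.327, 0.945, -0.001, 0.0]
force: [0.6, -8.2, -2.7]
grip_width: 0.378
grasp_force: 92.8
```

```bash
python3 lg.py
```

```text
ang 35.2 Tz -0.0083 [ 0.33  0.17 -0.21 -0.33] F [ 1.1 -7.5 -2.5] z 0.13 xy [ 0.5378 -0.0117] q7 0.42 t 10.6
```

>>> drive_tool(plan=[{"fingers":-1,"delta_pos":[0,0,0],"spin":0.5},{"fingers":-1,"delta_pos":[0,0,0],"spin":1}])

```text
time: 10.85
eef_pos: [0.5377, -0.0117, 0.13]
eef_rot: [0.367, 0.93, -0.001, 0.0]
force: [0.1, -8.2, -2.4]
grip_width: 0.377
grasp_force: 92.8
```

```bash
python3 lg.py
```

```text
ang 40.21 Tz -0.0565 [ 0.35  0.13 -0.31 -0.4 ] F [ 0.6 -7.8 -2.1] z 0.13 xy [ 0.5377 -0.0118] q7 0.347 t 11.0
```

>>> drive_tool(plan=[{"fingers":-1,"delta_pos":[0,0,0],"spin":0.5},{"fingers":-1,"delta_pos":[0,0,0],"spin":1}])

```text
time: 11.25
eef_pos: [0.5376, -0.0118, 0.1299]
eef_rot: [0.408, 0.913, -0.001, 0.0]
force: [0.2, -7.5, -0.8]
grip_width: 0.382
grasp_force: 92.9
```

```bash
python3 lg.py
```

```text
ang 45.21 Tz -0.0298 [ 0.33  0.13 -0.24 -0.34] F [ 0.2 -8.  -1.7] z 0.13 xy [ 0.5377 -0.0118] q7 0.274 t 11.4
```

>>> drive_tool(plan=[{"fingers":-1,"delta_pos":[0,0,0],"spin":0.5},{"fingers":-1,"delta_pos":[0,0,0],"spin":1}])

```text
time: 11.65
eef_pos: [0.5376, -0.0119, 0.1299]
eef_rot: [0.447, 0.894, -0.001, 0.0]
force: [0.2, -7.7, -2.0]
grip_width: 0.38
grasp_force: 92.9
```

```bash
python3 lg.py
```

```text
ang 50.22 Tz -0.0419 [ 0.33  0.12 -0.24 -0.37] F [-0.5 -8.  -1.6] z 0.1299 xy [ 0.5376 -0.0119] q7 0.201 t 11.8
```

>>> drive_tool(plan=[{"fingers":-1,"delta_pos":[0,0,0],"spin":0.5},{"fingers":-1,"delta_pos":[0,0,0],"spin":1}])

```text
time: 12.05
eef_pos: [0.5375, -0.0119, 0.1299]
eef_rot: [0.486, 0.874, -0.001, 0.0]
force: [-0.1, -8.9, -0.8]
grip_width: 0.379
grasp_force: 92.9
```

```bash
python3 lg.py
```

```text
ang 55.21 Tz -0.0269 [ 0.31  0.15 -0.24 -0.33] F [-0.7 -9.1 -1.2] z 0.1299 xy [ 0.5375 -0.0119] q7 0.129 t 12.2
```

>>> drive_tool(plan=[{"fingers":-1,"delta_pos":[0,0,0],"spin":0.5},{"fingers":-1,"delta_pos":[0,0,0],"spin":1}])

```text
time: 12.45
eef_pos: [0.5375, -0.012, 0.1299]
eef_rot: [0.524, 0.852, -0.001, 0.0]
force: [-1.0, -8.8, -0.5]
grip_width: 0.384
grasp_force: 93.0
```

```bash
python3 lg.py
```

```text
ang 60.22 Tz -0.0313 [ 0.31  0.19 -0.24 -0.38] F [-0.9 -9.2 -0.9] z 0.1299 xy [ 0.5375 -0.012 ] q7 0.056 t 12.6
```

>>> drive_tool(plan=[{"fingers":-1,"delta_pos":[0,0,0],"spin":0.5},{"fingers":-1,"delta_pos":[0,0,0],"spin":1}])

```text
time: 12.85
eef_pos: [0.5374, -0.012, 0.1299]
eef_rot: [0.56, 0.828, -0.001, 0.0]
force: [-2.3, -9.5, 0.5]
grip_width: 0.382
grasp_force: 93.0
```

```bash
python3 lg.py
```

```text
ang 65.22 Tz 0.0049 [ 0.37  0.17 -0.24 -0.29] F [-1.9 -9.4 -0.5] z 0.13 xy [ 0.5374 -0.0121] q7 -0.017 t 13.0
```

>>> drive_tool(plan=[{"fingers":-1,"delta_pos":[0,0,0],"spin":0.5},{"fingers":-1,"delta_pos":[0,0,0],"spin":1}])

```text
time: 13.25
eef_pos: [0.5373, -0.0121, 0.1299]
eef_rot: [0.596, 0.803, -0.001, 0.0]
force: [-2.2, -10.3, -0.1]
grip_width: 0.382
grasp_force: 93.1
```

```bash
python3 lg.py
```

```text
ang 70.22 Tz -0.0132 [ 0.36  0.13 -0.23 -0.31] F [-2.5 -9.7 -0.1] z 0.1299 xy [ 0.5373 -0.0121] q7 -0.089 t 13.4
```

>>> drive_tool(plan=[{"fingers":-1,"delta_pos":[0,0,0],"spin":0.5},{"fingers":-1,"delta_pos":[0,0,0],"spin":1}])

```text
time: 13.65
eef_pos: [0.5373, -0.0121, 0.1299]
eef_rot: [0.63, 0.776, -0.001, 0.0]
force: [-2.9, -10.3, 2.3]
grip_width: 0.381
grasp_force: 93.1
```

```bash
python3 lg.py
```

```text
ang 75.22 Tz 0.0062 [ 0.35  0.17 -0.2  -0.3 ] F [ -2.9 -10.1   0.7] z 0.13 xy [ 0.5372 -0.0122] q7 -0.162 t 13.8
```

>>> drive_tool(plan=[{"fingers":-1,"delta_pos":[0,0,0],"spin":0.5},{"fingers":-1,"delta_pos":[0,0,0],"spin":1}])

```text
time: 14.05
eef_pos: [0.5371, -0.0122, 0.1299]
eef_rot: [0.664, 0.748, -0.001, 0.0]
force: [-3.5, -11.0, 1.5]
grip_width: 0.38
grasp_force: 93.2
```

```bash
python3 lg.py
```

```text
ang 80.22 Tz 0.0036 [ 0.38  0.16 -0.22 -0.31] F [ -3.2 -10.5   0.7] z 0.1299 xy [ 0.5371 -0.0122] q7 -0.234 t 14.2
```

>>> drive_tool(plan=[{"fingers":-1,"delta_pos":[0,0,0],"spin":0.5},{"fingers":-1,"delta_pos":[0,0,0],"spin":1}])

```text
time: 14.45
eef_pos: [0.5371, -0.0122, 0.1299]
eef_rot: [0.696, 0.718, -0.001, 0.0]
force: [-4.0, -10.2, 2.4]
grip_width: 0.381
grasp_force: 93.3
```

```bash
python3 lg.py
```

```text
ang 85.23 Tz -0.0121 [ 0.36  0.19 -0.24 -0.36] F [ -3.8 -10.3   1.8] z 0.1299 xy [ 0.5371 -0.0122] q7 -0.306 t 14.6
```

>>> drive_tool(plan=[{"fingers":-1,"delta_pos":[0,0,0],"spin":0.5},{"fingers":-1,"delta_pos":[0,0,0],"spin":1}])

```text
time: 14.85
eef_pos: [0.537, -0.0122, 0.1299]
eef_rot: [0.726, 0.687, -0.001, 0.0]
force: [-4.4, -9.7, 1.9]
grip_width: 0.38
grasp_force: 93.3
```

```bash
python3 lg.py
```

```text
ang 90.22 Tz 0.0069 [ 0.4   0.13 -0.2  -0.31] F [ -4.6 -10.4   2.1] z 0.1299 xy [ 0.537  -0.0122] q7 -0.378 t 15.0
```

>>> drive_tool(plan=[{"fingers":-1,"delta_pos":[0,0,0],"spin":0.5},{"fingers":-1,"delta_pos":[0,0,0],"spin":1}])

```text
time: 15.25
eef_pos: [0.5369, -0.0122, 0.1299]
eef_rot: [0.755, 0.655, -0.001, 0.0]
force: [-5.6, -10.4, 3.1]
grip_width: 0.387
grasp_force: 93.4
```

```bash
python3 lg.py
```

```text
ang 95.22 Tz -0.0456 [ 0.33  0.1  -0.22 -0.4 ] F [ -5.1 -10.6   2.5] z 0.1299 xy [ 0.5369 -0.0122] q7 -0.45 t 15.4
```

>>> drive_tool(plan=[{"fingers":-1,"delta_pos":[0,0,0],"spin":0.5},{"fingers":-1,"delta_pos":[0,0,0],"spin":1}])

```text
time: 15.65
eef_pos: [0.5368, -0.0122, 0.1299]
eef_rot: [0.783, 0.622, -0.001, 0.0]
force: [-5.5, -9.2, 2.6]
grip_width: 0.38
grasp_force: 93.4
```

```bash
python3 lg.py
```

```text
ang 100.22 Tz -0.0318 [ 0.32  0.13 -0.25 -0.33] F [ -5.6 -10.1   2.9] z 0.1299 xy [ 0.5368 -0.0122] q7 -0.522 t 15.8
```

>>> drive_tool(plan=[{"fingers":-1,"delta_pos":[0,0,0],"spin":0.5},{"fingers":-1,"delta_pos":[0,0,0],"spin":1}])

```text
time: 16.05
eef_pos: [0.5367, -0.0122, 0.1299]
eef_rot: [0.81, 0.587, -0.001, 0.0]
force: [-6.9, -10.5, 4.5]
grip_width: 0.382
grasp_force: 93.5
```

```bash
python3 lg.py
```

```text
ang 105.23 Tz -0.0138 [ 0.41  0.11 -0.26 -0.32] F [ -6.6 -10.3   3.9] z 0.1299 xy [ 0.5367 -0.0122] q7 -0.594 t 16.2
```

>>> drive_tool(plan=[{"fingers":-1,"delta_pos":[0,0,0],"spin":0.5},{"fingers":-1,"delta_pos":[0,0,0],"spin":1}])

```text
time: 16.45
eef_pos: [0.5366, -0.0122, 0.1299]
eef_rot: [0.835, 0.551, -0.001, 0.0]
force: [-7.0, -10.1, 4.1]
grip_width: 0.383
grasp_force: 93.6
```

```bash
python3 lg.py
```

```text
ang 110.22 Tz -0.0038 [ 0.39  0.14 -0.21 -0.33] F [ -7.  -10.    4.5] z 0.1299 xy [ 0.5366 -0.0122] q7 -0.666 t 16.6
```

>>> drive_tool(plan=[{"fingers":-1,"delta_pos":[0,0,0],"spin":0.5},{"fingers":-1,"delta_pos":[0,0,0],"spin":1}])

```text
time: 16.85
eef_pos: [0.5366, -0.0122, 0.1299]
eef_rot: [0.858, 0.514, -0.002, 0.0]
force: [-6.9, -10.3, 5.0]
grip_width: 0.384
grasp_force: 93.6
```

```bash
python3 lg.py
```

```text
ang 115.22 Tz -0.0197 [ 0.32  0.14 -0.25 -0.29] F [ -7.5 -10.3   4.5] z 0.1299 xy [ 0.5365 -0.0122] q7 -0.738 t 17.0
```

>>> drive_tool(plan=[{"fingers":-1,"delta_pos":[0,0,0],"spin":0.5},{"fingers":-1,"delta_pos":[0,0,0],"spin":1}])

```text
time: 17.25
eef_pos: [0.5365, -0.0122, 0.1299]
eef_rot: [0.879, 0.476, -0.002, 0.0]
force: [-8.2, -9.5, 4.8]
grip_width: 0.384
grasp_force: 93.7
```

```bash
python3 lg.py
```

```text
ang 120.22 Tz -0.0302 [ 0.33  0.12 -0.27 -0.3 ] F [ -8. -10.   5.] z 0.1299 xy [ 0.5365 -0.0122] q7 -0.809 t 17.4
```

>>> drive_tool(plan=[{"fingers":-1,"delta_pos":[0,0,0],"spin":0.5},{"fingers":-1,"delta_pos":[0,0,0],"spin":1}])

```text
time: 17.65
eef_pos: [0.5364, -0.0121, 0.1299]
eef_rot: [0.899, 0.437, -0.002, 0.0]
force: [-8.9, -9.5, 5.4]
grip_width: 0.382
grasp_force: 93.8
```

```bash
python3 lg.py
```

```text
ang 125.21 Tz -0.0261 [ 0.32  0.15 -0.23 -0.34] F [-8.7 -9.9  5.9] z 0.1299 xy [ 0.5364 -0.0121] q7 -0.88 t 17.8
```

>>> drive_tool(plan=[{"fingers":-1,"delta_pos":[0,0,0],"spin":0.5},{"fingers":-1,"delta_pos":[0,0,0],"spin":1}])

```text
time: 18.05
eef_pos: [0.5363, -0.0121, 0.1299]
eef_rot: [0.918, 0.398, -0.002, 0.0]
force: [-9.3, -9.4, 6.9]
grip_width: 0.379
grasp_force: 93.8
```

```bash
python3 lg.py
```

```text
ang 130.21 Tz 0.0261 [ 0.4   0.19 -0.18 -0.3 ] F [-9.3 -9.6  6.4] z 0.1299 xy [ 0.5363 -0.0121] q7 -0.952 t 18.2
```

>>> drive_tool(plan=[{"fingers":-1,"delta_pos":[0,0,0],"spin":0.5},{"fingers":-1,"delta_pos":[0,0,0],"spin":1}])

```text
time: 18.45
eef_pos: [0.5363, -0.012, 0.1299]
eef_rot: [0.934, 0.357, -0.002, 0.0]
force: [-9.9, -8.8, 6.0]
grip_width: 0.385
grasp_force: 93.9
```

```bash
python3 lg.py
```

```text
ang 135.21 Tz 0.0028 [ 0.39  0.14 -0.21 -0.3 ] F [-10.   -9.1   6.6] z 0.1299 xy [ 0.5362 -0.012 ] q7 -1.023 t 18.6
```

>>> drive_tool(plan=[{"fingers":-1,"delta_pos":[0,0,0],"spin":0.5},{"fingers":-1,"delta_pos":[0,0,0],"spin":1}])

```text
time: 18.85
eef_pos: [0.5362, -0.012, 0.1299]
eef_rot: [0.949, 0.316, -0.002, 0.0]
force: [-10.6, -10.0, 7.2]
grip_width: 0.384
grasp_force: 94.0
```

```bash
python3 lg.py
```

```text
ang 140.2 Tz 0.0698 [ 0.41  0.22 -0.14 -0.21] F [-9.5 -9.4  7.2] z 0.1299 xy [ 0.5362 -0.012 ] q7 -1.094 t 19.0
```

>>> drive_tool(plan=[{"fingers":-1,"delta_pos":[0,0,0],"spin":0.5},{"fingers":-1,"delta_pos":[0,0,0],"spin":1}])

```text
time: 19.25
eef_pos: [0.5361, -0.0119, 0.1299]
eef_rot: [0.962, 0.275, -0.002, 0.0]
force: [-10.6, -9.2, 6.9]
grip_width: 0.382
grasp_force: 94.0
```

```bash
python3 lg.py
```

```text
ang 145.2 Tz 0.1237 [ 0.46  0.31 -0.1  -0.18] F [-10.6  -8.7   7.5] z 0.1299 xy [ 0.5361 -0.0119] q7 -1.165 t 19.4
```

>>> drive_tool(plan=[{"fingers":-1,"delta_pos":[0,0,0],"spin":0.5},{"fingers":-1,"delta_pos":[0,0,0],"spin":1}])

```text
time: 19.65
eef_pos: [0.5361, -0.0119, 0.1299]
eef_rot: [0.973, 0.232, -0.002, 0.0]
force: [-10.2, -7.9, 8.2]
grip_width: 0.383
grasp_force: 94.1
```

```bash
python3 lg.py
```

```text
ang 150.19 Tz 0.1351 [ 0.48  0.3  -0.06 -0.18] F [-10.8  -8.5   7.8] z 0.1299 xy [ 0.5361 -0.0119] q7 -1.235 t 19.8
```

The bite came at about 136.5°. About 31° remains to reach 181.5°, and I'll keep watching the moment as I turn.

>>> drive_tool(plan=[{"fingers":-1,"delta_pos":[0,0,0],"spin":1},{"fingers":-1,"delta_pos":[0,0,0],"spin":2},{"fingers":-1,"delta_pos":[0,0,0],"spin":2.5},{"fingers":-1,"delta_pos":[0,0,0],"spin":3}])

```text
time: 20.3
eef_pos: [0.5359, -0.0116, 0.1299]
eef_rot: [0.995, 0.104, -0.002, 0.001]
force: [-11.9, -7.4, 9.4]
grip_width: 0.38
grasp_force: 94.2
```

```bash
python3 lg.py
```

```text
ang 165.18 Tz 0.1296 [ 0.5   0.26 -0.06 -0.18] F [-11.8  -7.3   9.3] z 0.1299 xy [ 0.5359 -0.0116] q7 -1.447 t 20.45
```

>>> drive_tool(plan=[{"fingers":-1,"delta_pos":[0,0,0],"spin":1},{"fingers":-1,"delta_pos":[0,0,0],"spin":1.5},{"fingers":-1,"delta_pos":[0,0,0],"spin":2}])

```text
time: 20.82
eef_pos: [0.5358, -0.0115, 0.1299]
eef_rot: [1.0, 0.017, -0.002, 0.001]
force: [-12.1, -5.4, 9.5]
grip_width: 0.38
grasp_force: 94.2
```

```bash
python3 lg.py
```

```text
ang 175.17 Tz 0.1796 [ 0.6   0.29 -0.02 -0.15] F [-12.2  -5.8   9.7] z 0.1299 xy [ 0.5359 -0.0115] q7 -1.587 t 20.975
```

>>> drive_tool(plan=[{"fingers":-1,"delta_pos":[0,0,0],"spin":0.7},{"fingers":-1,"delta_pos":[0,0,0],"spin":1.25}])

```text
time: 21.22
eef_pos: [0.5358, -0.0114, 0.1298]
eef_rot: [0.999, -0.038, -0.002, 0.001]
force: [-12.0, -6.2, 9.5]
grip_width: 0.38
grasp_force: 94.3
```

```bash
python3 lg.py
```

```text
ang 181.43 Tz 0.1741 [ 0.57  0.35 -0.05 -0.17] F [-12.2  -5.8   9.9] z 0.1299 xy [ 0.5359 -0.0114] q7 -1.675 t 21.375
```

>>> drive_tool(plan=[{"fingers":1,"delta_pos":[0,0,0],"spin":0},{"fingers":1,"delta_pos":[0,0,0],"spin":0},{"fingers":1,"delta_pos":[0,0,0],"spin":0},{"fingers":1,"delta_pos":[0,0,0],"spin":0},{"fingers":1,"delta_pos":[0,0,-0.7],"spin":0},{"fingers":1,"delta_pos":[0,0,-1.5],"spin":0},{"fingers":1,"delta_pos":[0,0,-2],"spin":0},{"fingers":1,"delta_pos":[0,0,-2],"spin":0}])

```text
time: 22.38
eef_pos: [0.5387, -0.0103, 0.252]
eef_rot: [0.999, -0.037, 0.002, -0.0]
force: [-0.7, 1.2, -0.2]
grip_width: 1.006
grasp_force: 0.0
```

>>> drive_tool(plan=[{"fingers":1,"delta_pos":[0,2,0],"spin":0},{"fingers":1,"delta_pos":[0,2,0],"spin":0},{"fingers":1,"delta_pos":[0,2,0],"spin":0},{"fingers":1,"delta_pos":[0,2,0],"spin":0}])

```text
time: 22.88
eef_pos: [0.5286, -0.1297, 0.2491]
eef_rot: [0.999, -0.037, -0.001, -0.0]
force: [-0.1, -0.1, -0.3]
grip_width: 1.001
grasp_force: 0.0
```

Run:
```python
import st,cv2
from h import *
st.show()
k=imaging.calibration('wrist');im=imaging.read_camera('wrist')
t=imaging.read_camera('top')
cv2.imwrite('pics/t3.png',np.hstack([cv2.resize(im,(400,300)),cv2.resize(t[155:255,240:373],(400,300))])[:,:,::-1])
```

```text
t 22.875 q [ 0.021  0.377  0.147  1.8   -0.066  0.971 -1.45 ] pos [ 0.5286 -0.1297  0.2491] press xy -0.1191 0.002 yaw rel press -91.68
tool x,y in press [array([-0.0293, -0.9996]), array([-0.9996,  0.0293])] zax [-1.e-03  5.e-04 -1.e+00] F [-0.11 -0.08 -0.26] T [ 0.068 -0.049 -0.003] grip 1.0013247049178242 0.0
```

View pics/t3.png

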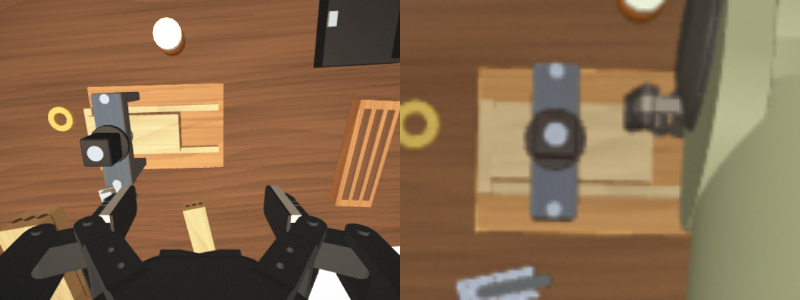

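The mould is still home: its free end is at about (180,130) in the left view. The knob, at (95,152), is free and turned about 180°, and the bystanders haven't moved. Handing in.

```bash
python3 -c "
from station import ctrl
print(ctrl.hand_in())"
```

```text
the job is handed in; nothing more can be done
None
```

I pushed the mould home against the cross stop, felt the foot bite at about 136.5°, turned the knob about 45° past that, let go and handed the job in; the hand-in returned no verdict, so whether it passed isn't confirmed.

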